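# Rack the griddle degreaser and open its safety cap

## Robot

A 7-joint arm with a two-finger parallel gripper is mounted at the origin on the work surface. World frame = base frame: x ahead of the robot, y to its left, z up, the work surface at z = 0. Lengths are in m, angles in rad, forces in N, time in s.
With the tool pointing down it reaches from about 0.4 to 0.85 m from the base axis. Payload 10.4 kg.
Tool frame: the origin (TCP) lies on the centre line of the jaws, within the pads' length; the fingertips stand 11 mm ahead of it and the grasp point (between the pads) lies 8 mm behind it; z points along the fingers, y is the line along which they close (so a half turn about z gives the same grasp; the last joint's range is limited). The gripper opens to 85 mm and grips with 20 to 120 N. Pads are 22 mm wide; open, the fingers measure 114 mm over their backs; the gripper's body (76 mm by 85 mm) begins 54 mm behind the grasp point. The pads swing forward as they close: fully open they stand 13 mm farther back than shut.
Start: joints at [1.122, 0.332, -0.065, 1.46, 0.022, 1.35, -0.088], TCP at [0.258, -0.569, 0.242] pointing down, gripper open.
Joint ranges: [-2.6, 2.6], [-0.5, 2.12], [-1.47, 1.34], [0.16, 2.42], [-1.27, 4.41], [0.06, 2.06], [-2.6, 2.6]. Speed limits (rad/s): [2.22, 2.22, 2.79, 2.79, 3.14, 3.14, 3.14].

## Interface

Orientations are given as a rotation vector (axis times angle).
In Python, from workcell import * gives the robot as it stands. The module is installed in compiled form; this text tells all that it offers.
- The arm moves only by the tool servo_tool, never from a script. Its argument "motion" is text: rows parted by semicolons, each of 5 numbers parted by spaces: the opening, from 0 (shut) to 1 (fully open), then the shift along the tool's x, y, z in m, then the turn about the tool's z in degrees. In form: gripper tx ty tz twist; .... A call has 1 to 20 rows; each row is the pose to reach, as a shift and turn from the pose commanded when the call began, along the tool's axes at that moment; what a row does not reach only later rows make up. A row lasts 1/10 s, in which the tool goes at most 50 mm and 8.59 degrees, less where a joint would pass 70% of its speed; a pose out of reach is approached as far as the arm can. A call with a gripper value outside its range is refused whole. The fingers move at their own pace and stop on an object; "newtons" is the grip in N (left out, the last holds). Time passes only in rows, so rows that repeat a pose let the fingers close. It gives the time, the measured TCP pose, the force, the opening and the grip force at its end, in the units of the state.
- observe(): the state, without advancing time (a new reading comes with each control period).
- capture(name): name is "scene" or "top"; returns a dict with "img" (384x512x3 uint8, red, green, blue), "fx", "fy", "cx", "cy" (pixels), "R" (3x3) and "t" (3): a world point X has camera coordinates R X + t. Camera axes: x right, y down, z forward; pixel columns grow to the right and rows downward; lengths in m; the calibration is good to about 2 mm. A picture is of the moment at which its call begins. There is no depth.
- hand_in(): hands the job in; it is judged then, once.
Trained networks look in the newest picture that a camera, given by its name, has taken for a name from the list of things; names that differ only in an ending like _2 or _b are one class to them, and where a whole thing is asked for, a point or a joint stands for the part that bears it (a point fixed in the world has none). Each returns a list of dicts, best first, with "confidence" (0 to 1); they miss things now and then, are a little off and sometimes report something else, mostly with a low value. They report only what shows in the picture. A call takes as long as a camera call. They do not tell look-alikes from the thing itself.
- recognise(name, camera): "point" ([row, column] in pixels, amid what is visible of it).
- regions_of(name, camera): "region" (384x512 bool, what is visible of it) and "point" ([row, column] in pixels, amid what is visible of it).
- pinpoint(name, camera): "point" ([row, column] in pixels: a listed point, or the origin of a listed thing).
The state is a dict: "time": time; "joint_positions": joint angles; "joint_velocities": joint speeds; "joint_efforts": joint torques, N m; "position": TCP position; "ee_rot": TCP orientation; "force": force on the tool from outside, world axes, zero at the start; "moment": the same for the moment, N m; "grip_width": finger opening in m; "finger_force": force on a finger pad.
Only numpy, scipy, OpenCV 4.12 (cv2) and the standard library are available. Lean on these libraries where they do the work, as an engineer would, in place of code of your own. Each camera call takes 0.05 s, during which the arm holds its last target. There are 200 camera calls.

## Task

Lift the orange degreaser bottle, keep it upright and lower it (do not drop it) all the way down into its own bay of the steel bottle rack, the empty one with the orange label, so that the rack keeps it from turning. There push its black safety cap down, turn it a quarter turn anticlockwise (seen from above) while it is down, and lift it straight off. Finish holding the cap still in the gripper, about a hand's breadth above the open bottle, without letting go or putting it down; leave the bottle in its bay and everything else on the counter where it stands.

Things in the scene. Friction and masses are not known exactly. Their poses are not given: they have to be found in the camera images.
- bottle_mid (a point): Centre of the loose orange square degreaser bottle, half-way up: 79 mm above its flat underside, on its axis. Body 58 x 58 mm (4 mm bevel at the foot), straight to 112 mm, sloping shoulder to 124 mm, round neck with lugs, open mouth at 158 mm; 0.3 to 0.5 kg. Stands on the counter (height 0) at any yaw; x, y square to its sides, z up. Can be lifted by its locked cap.
- cap_mid (a point): Centre of the orange bottle's black ribbed cap, half-way up: 45 mm across, 36 mm tall, so 18 mm below its top; 50 g; white arc arrows on top. Locked on the bottle (as at the start) it is 75.5 mm above the bottle's centre, axes along the bottle's. Not pressed, it turns only 6 degrees each way. Pressed 5 to 7.5 mm it turns anticlockwise and lifts off between 65 and 110 degrees from locked.
- cap_spring (a joint): Spring disc inside the cap, bearing on the bottle's mouth: 0 with the cap locked, and as many metres as the cap is pushed down on the bottle (0.0075 at the end of its travel; -0.002 with the cap off). It takes 5 N to start, 11 N at 0.005 (where it can begin to turn), 14 N at 0.0075. The cap never opens clockwise.
- orange_bay (a point): Bay of the rack with the orange label: centre of the bay's floor, 3 mm above the counter; x, y along the bay's walls, z up. Inside 64 x 64 mm, open on top, walls 57 mm above the floor: the bottle has 3 mm of play each side and can turn about 6 degrees. It is one of the rack's two end bays, the other one being blue.
- rack: Fixed stainless bottle rack, 70 mm (x) by 204 mm (y), 60 mm tall, walls 3 mm; origin under its centre on the counter. Three bays in a row along y, 67 mm apart, each with a coloured label on a sloping rail on its +x side and a smaller one on its -x wall; green in the middle, orange and blue at the ends, either way round.
- blue_bay (a point): The rack's other end bay, with the blue label: centre of its floor, like the orange bay. It is empty and stays so.
- grill_block: Loose grill scouring block (52 x 52 x 76 mm, grey with a green handle) standing in the rack's middle bay with the green label; origin at its underside. Leave it.
- blue_bottle: Blue sanitiser bottle of the same shape and size as the orange one, closed (172 mm tall with its black cap), standing loose on the counter; origin at its underside. Leave it.
- scraper: Griddle scraper with a red handle, 200 mm long, 100 mm wide steel blade, 22 mm tall, lying on the counter beyond the bottles; origin at its underside. Leave it.
- sauce_bottle: Red round squeeze bottle, 54 mm across, 178 mm tall, on the left of the counter; origin at its underside. Leave it.
- shaker: Salt shaker, 50 mm across, 88 mm tall, on the left of the counter; origin at its underside. Leave it.
- bowl: Steel bowl, 130 mm across, 55 mm tall, on the left near the robot; origin at its underside. Leave it.
There are look-alikes about, which are no part of the job. There is more than one size of the part that bears cap_mid; the job needs the smaller. There is more than one size of the part that bears bottle_mid; the job needs the smaller.

How it is judged:
On the way, in this order (a step that is already met when the one before it is completed fails the run):
1. the orange bottle stands upright and fully down in the bay with the orange label, its cap still on and not turned (horizontal distance between bottle_mid and orange_bay below 0.008 m and z of bottle_mid in the frame of orange_bay below 0.083 m and angle between bottle_mid's own z axis and vertical below 0.08 rad and z of cap_mid in the frame of bottle_mid between 0.066 and 0.078 m and horizontal distance between cap_mid and bottle_mid below 0.01 m and angle between the x axis of cap_mid and the x axis of bottle_mid, either way round below 0.35 rad), for 0.2 s.
2. in the bay, the cap is pushed down and, while down, turned more than 0.6 rad (horizontal distance between bottle_mid and orange_bay below 0.008 m and z of bottle_mid in the frame of orange_bay below 0.083 m and angle between bottle_mid's own z axis and vertical below 0.08 rad and z of cap_mid in the frame of bottle_mid between 0.066 and 0.072 m and horizontal distance between cap_mid and bottle_mid below 0.01 m and angle between the x axis of cap_mid and the x axis of bottle_mid, either way round above 0.6 rad), for 0.1 s.
At the end, for the whole second after the job is handed in: The orange bottle stands upright (0.08 rad) in the orange-labelled bay (centre within 8 mm, standing within 4 mm of its floor); the fingers hold the cap still (under 30 mm/s), 50 to 200 mm above its locked place, within 35 mm sideways of the bottle, not touching it (horizontal distance between bottle_mid and orange_bay below 0.008 m and z of bottle_mid in the frame of orange_bay below 0.083 m and angle between bottle_mid's own z axis and vertical below 0.08 rad and z of cap_mid in the frame of bottle_mid between 0.1255 and 0.2755 m and horizontal distance between cap_mid and bottle_mid below 0.035 m and contact force between cap and the fingers above 0.5 N and contact force between cap and bottle below 0.2 N and linear speed of cap below 0.03 m/s); the arm keeps its last pose, push and grip.
It fails at once if the orange bottle is tipped (more than 0.4 rad from upright) (angle between bottle_mid's own z axis and vertical above 0.4 rad).
It fails at once if the orange bottle is dropped into the bay (faster than 0.5 m/s within the bay's walls) (horizontal distance between bottle_mid and orange_bay below 0.02 m and z of bottle_mid in the frame of orange_bay below 0.125 m and linear speed of bottle above 0.5 m/s).
It fails at once if any of the other loose things (the blue sanitiser bottle, the grill block, the scraper, the red sauce bottle, the salt shaker, the steel bowl) is moved more than 30 mm (distance of any of blue_bottle, grill_block, scraper, sauce_bottle, shaker, bowl from where it was at the start of the episode above 0.03 m).
It also fails if it takes over 58 s, if anything falls off the work surface, if the arm or the gripper's body presses on something with over 40 N, if the wrist force passes 120 N, or if a joint passes its speed limit or range.

## Working session

There is one attempt and no reset: what is moved stays moved. The work goes in short steps, Python scripts to look and compute and a tool call to move; the robot and the scene stay as the last step left them, time stands still between calls to the robot, and variables do not carry over. Pictures are saved under pics/ and viewed, at most 10 in all, crops included, and the job is handed in when it is done.

Besides the shell and the picture viewer there is one more tool, called as name(argument=value, ...) on one line, values as JSON. servo_tool: Moves the arm, as the interface text tells. Its arguments: {"type":"object","properties":{"motion":{"type":"string"},"newtons":{"type":"number"}},"required":["motion"]}

```bash
mkdir -p pics; cat > h.py <<'E'
from workcell import *
import numpy as np, cv2
from scipy.spatial.transform import Rotation as Ro
def ray(c,p):
    d=np.array([(p[1]-c["cx"])/c["fx"],(p[0]-c["cy"])/c["fy"],1.]); R=np.array(c["R"]);t=np.array(c["t"])
    return -R.T@t, R.T@d
def atz(c,p,z):
    o,d=ray(c,p); return o+d*(z-o[2])/d[2]
def proj(c,X):
    q=np.array(c["R"])@np.array(X)+np.array(c["t"]); return np.array([c["cy"]+c["fy"]*q[1]/q[2],c["cx"]+c["fx"]*q[0]/q[2]])
def tri(obs):
    A=np.zeros((3,3));b=np.zeros(3)
    for c,p in obs:
        o,d=ray(c,p);d=d/np.linalg.norm(d);M=np.eye(3)-np.outer(d,d);A+=M;b+=M@o
    return np.linalg.solve(A,b)
E
python3 - <<'E'
from h import *
s=observe();print({k:np.round(v,3) for k,v in s.items()})
C={}
for n in("scene","top"):
    C[n]=capture(n);cv2.imwrite(f"pics/{n}0.png",C[n]["img"][:,:,::-1])
    print(n,np.round(-np.array(C[n]["R"]).T@np.array(C[n]["t"]),3),C[n]["fx"])
zz=dict(bottle_mid=.079,cap_mid=.1545,orange_bay=.003,blue_bay=.003,rack=0,blue_bottle=0,grill_block=.003)
for k,z in zz.items():
    for n in C:
        for r in pinpoint(k,n)[:3]: print(k,n,np.round(r["point"],1),round(r["confidence"],2),np.round(atz(C[n],r["point"],z),3))
E
```

```text
{'time': np.float64(0.0), 'joint_positions': array([ 1.122,  0.333, -0.065,  1.461,  0.022,  1.35 , -0.089]), 'joint_velocities': array([-0.   , -0.   ,  0.   ,  0.001,  0.001, -0.001,  0.   ]), 'joint_efforts': array([ 0.0000e+00, -6.2543e+01,  5.0000e-02, -3.9161e+01,  1.6000e-02,
        1.0000e-02, -0.0000e+00]), 'position': array([ 0.258, -0.569,  0.241]), 'ee_rot': array([-3.069e+00, -6.640e-01,  1.000e-03]), 'force': array([-0.691,  0.186,  1.103]), 'moment': array([-0.003, -0.051, -0.063]), 'finger_force': np.float64(0.0), 'grip_width': np.float64(0.085)}
scene [1.03  0.725 0.714] 380.6362748770184
top [0.408 0.062 1.285] 397.199359827965
bottle_mid scene [139.8 217.3] 0.87 [ 0.366 -0.324  0.079]
bottle_mid scene [165.8 228.1] 0.75 [ 0.438 -0.151  0.079]
bottle_mid scene [177.8 164.9] 0.71 [ 0.634 -0.206  0.079]
bottle_mid top [232.4 368.7] 0.91 [ 0.394 -0.285  0.079]
bottle_mid top [216.8 318.8] 0.81 [ 0.442 -0.135  0.079]
bottle_mid top [173.7 375.8] 0.53 [ 0.573 -0.313  0.079]
cap_mid scene [167.4 252.1] 0.89 [0.458 0.    0.154]
cap_mid scene [146.4 230.1] 0.58 [ 0.437 -0.139  0.154]
cap_mid top [218.  326.1] 0.75 [ 0.437 -0.144  0.155]
cap_mid top [254.5 324.3] 0.6 [ 0.334 -0.136  0.155]
orange_bay top [189.4 217.8] 0.66 [0.536 0.178 0.003]
blue_bay top [175.  256.8] 0.59 [0.582 0.051 0.003]
blue_bay top [216.4 317.4] 0.57 [ 0.446 -0.143  0.003]
rack scene [240.7 252.1] 0.79 [0.539 0.109 0.   ]
rack top [185.1 239.7] 0.97 [0.55  0.107 0.   ]
blue_bottle scene [246.4 248.7] 0.73 [0.56  0.122 0.   ]
blue_bottle scene [173.6 164.3] 0.59 [ 0.574 -0.347  0.   ]
blue_bottle top [174. 373.] 0.64 [ 0.583 -0.328  0.   ]
grill_block scene [245.  249.8] 0.88 [0.557 0.122 0.003]
grill_block top [183.2 233.4] 0.59 [0.556 0.127 0.003]
```

```bash
python3 - <<'E'
import cv2
for n in("scene","top"):
    i=cv2.imread(f"pics/{n}0.png");i=i[90:310,130:430] if n=="scene" else i[120:290,180:430]
    cv2.imwrite(f"pics/{n}0c.png",cv2.resize(i,None,fx=2.6 if n=="scene" else 3.2,fy=2.6 if n=="scene" else 3.2,interpolation=cv2.INTER_CUBIC))
E
```

```text
(no output)
```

View pics/scene0c.png

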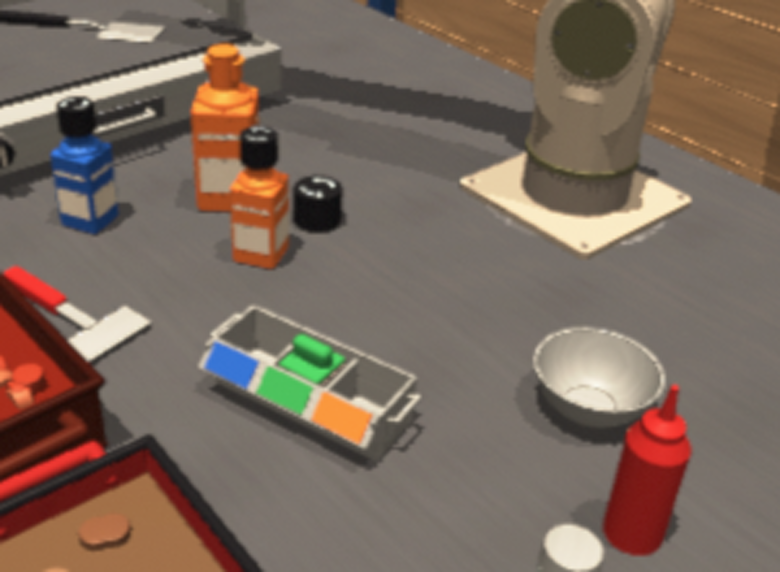

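View pics/top0c.png

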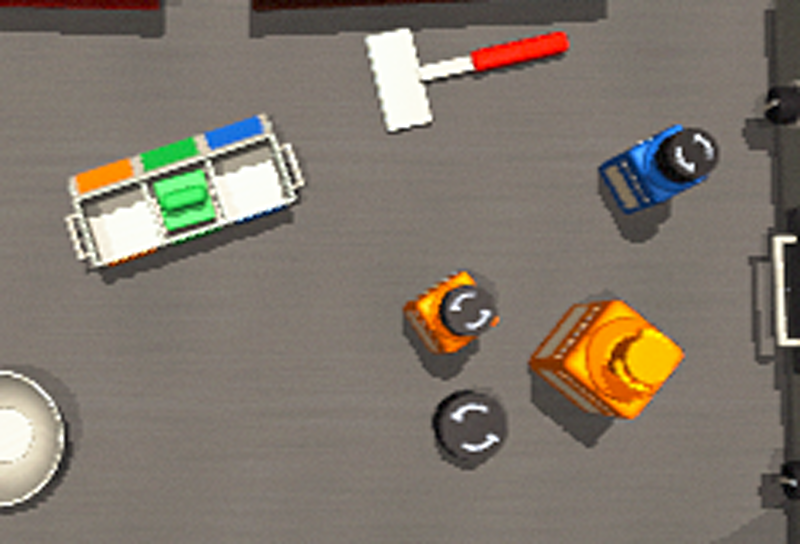

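The left end bay has the orange label. The small orange bottle with the black cap is at top-view pixel (218, 326). The bigger orange bottle and the loose large cap are decoys. Next I fit yaws and check them with an overlay.

```bash
cat > fit.py <<'E'
from h import *
from scipy.optimize import minimize
C={n:capture(n) for n in("scene","top")}
ps={}
for n,g in(("scene",(146,230)),("top",(218,326))):
    ps[n]=min(pinpoint("cap_mid",n),key=lambda r:np.hypot(*(np.array(r["point"])-g)))["point"]
X=tri([(C[n],ps[n]) for n in C]);print("cap",np.round(X,4))
M={}
for n,g in(("scene",(166,228)),("top",(217,319))):
    rs=regions_of("bottle_mid",n); r=min(rs,key=lambda r:np.hypot(*(np.array(r["point"])-g)));M[n]=r["region"];print(n,r["confidence"],r["region"].sum(),r["point"])
def hull(c,P):
    m=np.zeros((384*4,512*4),np.uint8);q=np.array([proj(c,p)[::-1]*4+2 for p in P]).astype(np.int32)
    cv2.fillConvexPoly(m,cv2.convexHull(q),1);return cv2.resize(m*255,(512,384),interpolation=cv2.INTER_AREA)/255.
def body(x,y,a):
    R=Ro.from_euler('z',a).as_matrix();h=.029
    return [R@[sx*h,sy*h,z]+[x,y,0] for sx in(-1,1) for sy in(-1,1) for z in(.002,.112)]
an=np.linspace(0,2*np.pi,40)
def cyl(x,y): return [[x+.0225*np.cos(t),y+.0225*np.sin(t),z] for t in an for z in(.1365,.1725)]
def sh(x,y): return [[x+.021*np.cos(t),y+.021*np.sin(t),z] for t in an for z in(.112,.124)]
def cost(v,full=False):
    x,y,a=v[0],v[1],v[2];e=0
    for n in C:
        m=np.maximum(hull(C[n],body(x,y,a)),hull(C[n],sh(x,y)));m=m*(1-hull(C[n],cyl(x,y)))
        t=M[n]*(1-hull(C[n],cyl(x,y)));e+=np.abs(m-t).sum()/t.sum()
    return e
b=None
for a in np.radians(range(0,90,10)):
    r=minimize(cost,[X[0],X[1],a],method="Nelder-Mead",options=dict(initial_simplex=[[X[0],X[1],a],[X[0]+.006,X[1],a],[X[0],X[1]+.006,a],[X[0],X[1],a+.15]],maxiter=60))
    if b is None or r.fun<b.fun:b=r
print("bottle",np.round(b.x[:2],4),np.degrees(b.x[2]),b.fun)
hsv=cv2.cvtColor(C["top"]["img"],cv2.COLOR_RGB2HSV);L={}
for k,lo,hi in(("o",8,22),("b",100,125)):
    m=((hsv[...,0]>=lo)&(hsv[...,0]<=hi)&(hsv[...,1]>140)&(hsv[...,2]>120)).astype(np.uint8);m[:,:195]=0;m[:,280:]=0;m[:150]=0
    n,l,st,ce=cv2.connectedComponentsWithStats(m);i=1+np.argmax(st[1:,4]);L[k]=atz(C["top"],ce[i][::-1],.05);print(k,st[i],ce[i],L[k])
d=L["b"]-L["o"];print("rack dir len",np.linalg.norm(d),"yaw",np.degrees(np.arctan2(d[0],-d[1])))
rp={n:pinpoint("rack",n)[0]["point"] for n in C};print("rack",tri([(C[n],rp[n]) for n in C]))
E
python3 fit.py
```

```text
cap [ 0.4401 -0.1362  0.1596]
scene 0.27 950 [156.0, 161.5]
top 0.53 219 [219.5, 312.6]
bottle [ 0.4406 -0.1422] 53.099720234832695 2.1632820057008946
o [204 170  18  11 105] [212.01904762 174.40952381] [0.57846184 0.19176713 0.05      ]
b [244 156  18  11  99] [252.58585859 160.97979798] [0.62007259 0.06430362 0.05      ]
rack dir len 0.13408356233546623 yaw 18.07938860876284
rack [0.54999143 0.10360309 0.00216658]
```

```bash
cat > p.py <<'E'
s=open('fit.py').read()
a=s.index('M={}');b_=s.index('def hull')
s=s[:a]+'''M={};W={}
for n,w in(("scene",(172,196,210,250)),("top",(195,240,300,338))):
    q=cv2.cvtColor(C[n]["img"],cv2.COLOR_RGB2HSV);m=((q[...,0]>=3)&(q[...,0]<=22)&(q[...,1]>110)&(q[...,2]>70)).astype(np.uint8)
    z=np.zeros_like(m);z[w[0]:w[1],w[2]:w[3]]=1;m*=z;m=cv2.morphologyEx(m,cv2.MORPH_OPEN,np.ones((2,2),np.uint8))
    m2=np.zeros_like(m);cv2.fillConvexPoly(m2,cv2.convexHull(cv2.findNonZero(m)),1);M[n]=m2*z;W[n]=z
'''+s[b_:]
s=s.replace('m=m*(1-hull(C[n],cyl(x,y)))','m=m*(1-hull(C[n],cyl(x,y)))*W[n]')
s+='''
x,y,a=b.x
a2=np.radians(18);rx,ry=.55,.1055
R=Ro.from_euler('z',a2).as_matrix()
out=[]
for n,(r0,r1,c0,c1) in(("scene",(130,270,200,300)),("top",(150,245,195,340))):
    k=5 if n=="top" else 4;im=cv2.resize(C[n]["img"][r0:r1,c0:c1,::-1],None,fx=k,fy=k,interpolation=cv2.INTER_CUBIC)
    def pl(P,col): cv2.polylines(im,[np.array([[(q[1]+.5-c0)*k,(q[0]+.5-r0)*k] for q in (proj(C[n],p) for p in P)]).astype(np.int32)],True,col,1)
    B=body(x,y,a)
    for z in(0,1): pl([B[z],B[2+z],B[6+z],B[4+z]],(255,0,255))
    pl([p for p in cyl(x,y)[1::2]],(255,255,0))
    for z in(0,.06): pl([R@[sx*.035,sy*.102,z]+[rx,ry,0] for sx,sy in((-1,-1),(-1,1),(1,1),(1,-1))],(255,0,255))
    cv2.imwrite(f"pics/ov_{n}.png",im)
'''
open('fit2.py','w').write(s)
E
python3 p.py; python3 fit2.py
```

```text
cap [ 0.441  -0.135   0.1642]
bottle [ 0.4372 -0.1438] 34.59620525483823 0.3349065688796189
o [204 170  18  11 105] [212.04761905 174.4       ] [0.57849126 0.19167763 0.05      ]
b [244 156  18  11  99] [252.58585859 160.97979798] [0.62007259 0.06430362 0.05      ]
rack dir len 0.13398934974907184 yaw 18.079304839673043
rack [0.45313189 0.21224807 0.05476668]
```

View pics/ov_top.png

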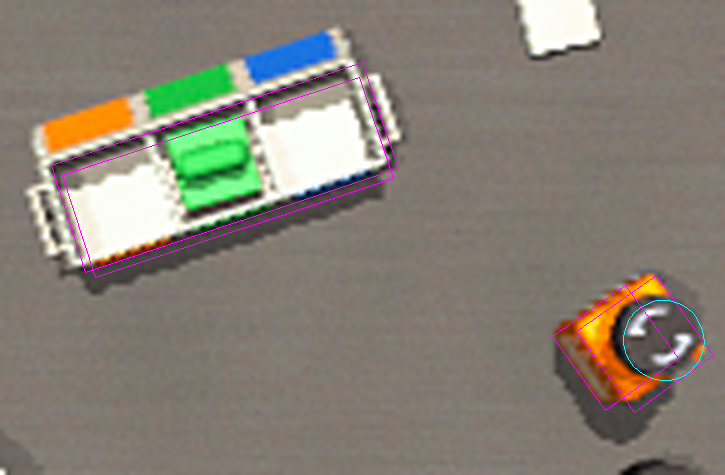

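View pics/ov_scene.png

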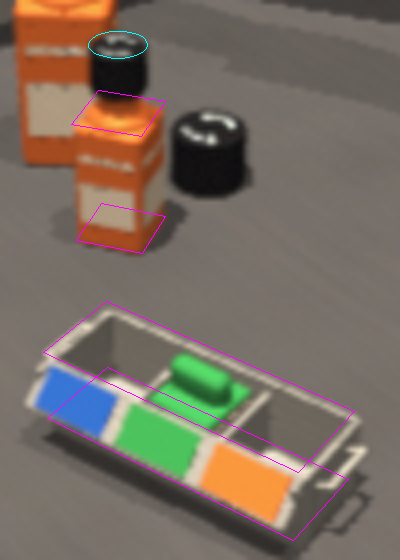

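The bottle overlay fits in both views. The rack overlay is about 5 mm short towards +x and +y, so I refine the rack by its edges and work out the first shifts.

```bash
cat > rack.py <<'E'
from h import *
from scipy.optimize import minimize,differential_evolution
C={n:capture(n) for n in("scene","top")}
G={}
for n in C:
    g=cv2.GaussianBlur(cv2.cvtColor(C[n]["img"],cv2.COLOR_RGB2LAB).astype(np.float32),(0,0),1.0)[...,0]
    G[n]=np.dstack([cv2.Sobel(g,cv2.CV_32F,0,1),cv2.Sobel(g,cv2.CV_32F,1,0)])
S=[]
for hx,hy in((.035,.102),):
    S+=[((-hx,-hy),(-hx,hy)),((hx,-hy),(hx,hy)),((-hx,-hy),(hx,-hy)),((-hx,hy),(hx,hy))]
for yc in(-.067,0,.067):
    a,b=.032,.032
    S+=[((-a,yc-b),(-a,yc+b)),((a,yc-b),(a,yc+b)),((-a,yc-b),(a,yc-b)),((-a,yc+b),(a,yc+b))]
def f(v):
    R=Ro.from_euler('z',v[2]).as_matrix();e=0
    for n in C:
        for p,q in S:
            t=np.linspace(.05,.95,25)[:,None];P=np.c_[np.array(p)*(1-t)+np.array(q)*t,np.full(25,.06)]@R.T+[v[0],v[1],0]
            u=np.array([proj(C[n],x) for x in P]);d=u[-1]-u[0];d/=np.linalg.norm(d);nr=np.array([d[1],-d[0]])
            m=[cv2.remap(np.ascontiguousarray(G[n][...,i]),u[:,1].astype(np.float32),u[:,0].astype(np.float32),1).ravel() for i in(0,1)]
            e-=min(abs((m[0]*nr[0]+m[1]*nr[1]).mean()),60)
    return e
r=differential_evolution(f,[(.54,.57),(.09,.125),(.27,.36)],seed=1,maxiter=60,popsize=12)
x,y,a=r.x;R=Ro.from_euler('z',a).as_matrix();print("rack",r.x[:2],np.degrees(a),r.fun,"orange bay",(R@[0,.067,0]+[x,y,0])[:2])
k=5
for n,(r0,r1,c0,c1) in(("scene",(195,270,200,300)),("top",(150,215,195,285))):
    im=cv2.resize(C[n]["img"][r0:r1,c0:c1,::-1],None,fx=k,fy=k,interpolation=cv2.INTER_CUBIC)
    for p,q in S:
        u=[tuple(int(z) for z in ((proj(C[n],R@[*w,.06]+[x,y,0])[::-1]+.5-[c0,r0])*k)) for w in(p,q)];cv2.line(im,u[0],u[1],(255,0,255),1)
    cv2.imwrite(f"pics/rk_{n}.png",im)
A=cv2.imread("pics/rk_scene.png");B=cv2.imread("pics/rk_top.png");h=max(A.shape[0],B.shape[0])
A,B=[cv2.resize(cv2.copyMakeBorder(i,0,h-i.shape[0],0,0,0),None,fx=.84,fy=.84) for i in(A,B)];cv2.imwrite("pics/rk.png",np.hstack([A,B]))
s=observe();T=Ro.from_rotvec(s["ee_rot"]).as_matrix();print("tool yaw",np.degrees(np.arctan2(T[1,0],T[0,0])),"shift",T.T@(np.array([.438,-.143,.36])-s["position"]))
E
python3 rack.py
```

```text
rack [0.54510837 0.1138986 ] 19.1499573174791 -1731.3337663260816 orange bay [0.52312958 0.17719104]
tool yaw 24.394773001135682 shift [ 0.33981962 -0.31386673 -0.11768897]
```

View pics/rk.png

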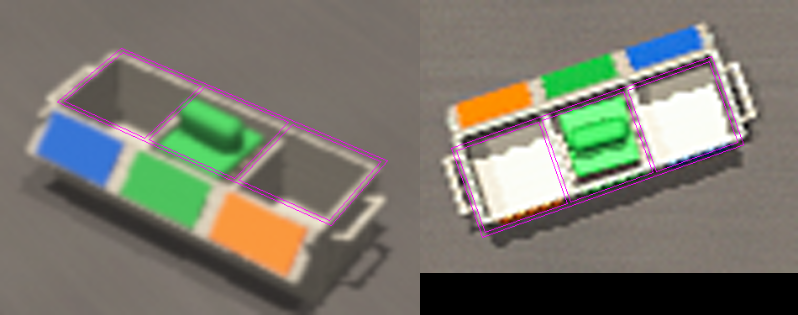

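```bash
cat > rack2.py <<'E'
src=open('rack.py').read().split("def f(v)")[0]
exec(src)
O=S[:4]
def f(v,ns,yaw=None):
    R=Ro.from_euler('z',v[2] if yaw is None else yaw).as_matrix();e=0
    for n in ns:
        cen=proj(C[n],[v[0],v[1],.06])
        for i,(p,q) in enumerate(O):
            if i==1: continue
            t=np.linspace(.05,.95,25)[:,None];P=np.c_[np.array(p)*(1-t)+np.array(q)*t,np.full(25,.06)]@R.T+[v[0],v[1],0]
            u=np.array([proj(C[n],x) for x in P]);d=u[-1]-u[0];d/=np.linalg.norm(d);nr=np.array([d[1],-d[0]])
            if nr@(cen-u[12])<0: nr=-nr
            m=[cv2.remap(np.ascontiguousarray(G[n][...,k]),u[:,1].astype(np.float32),u[:,0].astype(np.float32),1).ravel() for k in(0,1)]
            e-=(m[0]*nr[0]+m[1]*nr[1]).mean()
    return e
for ns in(["scene"],["top"],["scene","top"]):
    r=differential_evolution(f,[(.535,.565),(.095,.125),(.27,.36)],args=(ns,),seed=1,maxiter=60,popsize=12);print(ns,np.round(r.x[:2],4),np.degrees(r.x[2]),r.fun)
x,y,a=r.x
R=Ro.from_euler('z',a).as_matrix();print("bay",(R@[0,.067,0]+[x,y,0])[:2])
im=[];k=8
for v,col in(((x,y,a),1),(None,0)):
    (r0,r1,c0,c1)=(158,208,200,247);I=cv2.resize(C["top"]["img"][r0:r1,c0:c1,::-1],None,fx=k,fy=k,interpolation=cv2.INTER_CUBIC)
    if v:
        for p,q in O:
            u=[tuple(int(z) for z in ((proj(C["top"],R@[*w,.06]+[x,y,0])[::-1]+.5-[c0,r0])*k)) for w in(p,q)];cv2.line(I,u[0],u[1],(255,0,255),1)
    im.append(I)
cv2.imwrite("pics/rk2.png",np.hstack(im))
E
python3 rack2.py
```

```text
['scene'] [0.548  0.1125] 16.702026196890007 -151.6030650871996
['top'] [0.5479 0.1246] 18.32090326098456 -615.5239036884855
['scene', 'top'] [0.5514 0.1126] 18.049938522235113 -694.7254258056303
bay [0.53065682 0.17634994]
```

View pics/rk2.png

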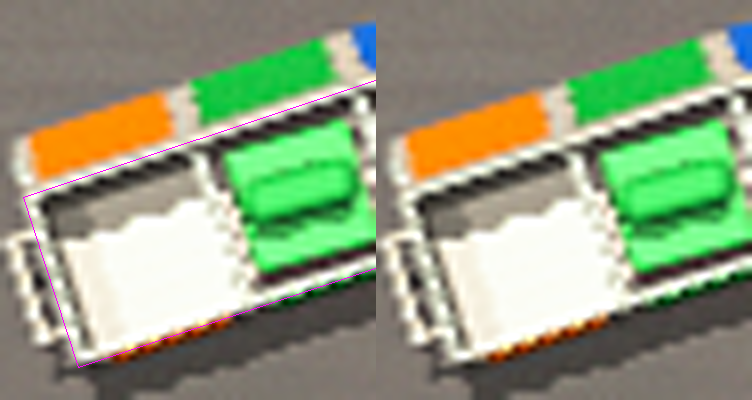

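servo_tool(motion="1 0 0 -0.05 0; 1 0 0 -0.10 0; 1 0.03 -0.03 -0.12 0; 1 0.07 -0.06 -0.12 0; 1 0.105 -0.095 -0.12 0; 1 0.14 -0.13 -0.12 0; 1 0.175 -0.165 -0.12 0; 1 0.21 -0.195 -0.12 0; 1 0.245 -0.23 -0.12 0; 1 0.28 -0.26 -0.12 0; 1 0.315 -0.29 -0.12 0; 1 0.34 -0.314 -0.12 0; 1 0.34 -0.314 -0.12 0; 1 0.34 -0.314 -0.12 0", newtons=80)

```text
time: 3.1
position: [0.4382, -0.1425, 0.3625]
ee_rot: [3.07, 0.666, 0.0]
force: [0.2, -0.7, -0.4]
grip_width: 0.0853
finger_force: 0.0
```

servo_tool(motion="1 0 0 0.05 0; 1 0 0 0.1 0; 1 0 0 0.15 0; 1 0 0 0.185 0; 1 0 0 0.205 0; 1 0 0 0.214 0; 1 0 0 0.214 0; 0.3 0 0 0.214 0; 0.3 0 0 0.214 0; 0.3 0 0 0.214 0; 0 0 0 0.214 0; 0 0 0 0.214 0; 0 0 0 0.214 0; 0 0 0 0.214 0; 0 0 0 0.214 0; 0 0 0 0.214 0", newtons=80)

```text
time: 4.7
position: [0.4386, -0.1427, 0.1491]
ee_rot: [3.07, 0.664, 0.002]
force: [0.1, 1.7, 6.0]
grip_width: 0.0439
finger_force: 80.4
```

servo_tool(motion="0 0 0 -0.03 0; 0 0 0 -0.07 0; 0 0 0 -0.11 0; 0 0.015 -0.02 -0.125 2; 0 0.04 -0.05 -0.125 5; 0 0.07 -0.08 -0.125 8; 0 0.1 -0.115 -0.125 11; 0 0.13 -0.15 -0.125 14; 0 0.16 -0.185 -0.125 16.5; 0 0.185 -0.215 -0.125 16.5; 0 0.205 -0.24 -0.125 16.5; 0 0.216 -0.2525 -0.125 16.5; 0 0.216 -0.2525 -0.125 16.5; 0 0.216 -0.2525 -0.125 16.5; 0 0.216 -0.2525 -0.125 16.5")

```text
time: 6.2
position: [0.5305, 0.175, 0.273]
ee_rot: [3.133, 0.214, -0.001]
force: [0.0, -0.3, -4.1]
grip_width: 0.0437
finger_force: 86.2
```

```bash
python3 - <<'E'
from h import *
s=observe();T=Ro.from_rotvec(s["ee_rot"]).as_matrix();P=s["position"];print(P,np.degrees(np.arctan2(T[1,0],T[0,0])),T[:,2],s["joint_positions"],s["force"],s["grip_width"])
C={n:capture(n) for n in("scene","top")}
a=np.radians(18.05);R=Ro.from_euler('z',a).as_matrix();bt=P[2]+.008-.1545-.0026
k=3.2
ims=[]
for n in C:
    c0,r0=(215,110) if n=="scene" else (165,110)
    im=cv2.resize(C[n]["img"][r0:r0+170,c0:c0+125,::-1],None,fx=k,fy=k,interpolation=cv2.INTER_CUBIC)
    def pl(Q,col): cv2.polylines(im,[np.array([(proj(C[n],p)[::-1]+.5-[c0,r0])*k for p in Q]).astype(np.int32)],True,col,1)
    for z in(0,.112): pl([R@[sx*.029,sy*.029,z]+[P[0],P[1],bt] for sx,sy in((-1,-1),(-1,1),(1,1),(1,-1))],(255,0,255))
    pl([R@[sx*.032,sy*.032+.067,.06]+[.5514,.1126,0] for sx,sy in((-1,-1),(-1,1),(1,1),(1,-1))],(255,255,0))
    ims.append(im)
cv2.imwrite("pics/held.png",np.hstack(ims));print(bt)
E
```

```text
[0.53049903 0.17497072 0.27297392] 7.808173524248604 [-4.94029738e-04 -1.13741424e-03 -9.99999231e-01] [ 0.25313871  0.25323593 -0.77129894  1.5608377   0.17890176  1.40098258
 -1.96721379] [ 0.04117519 -0.32596198 -4.08074473] 0.04365259849117003
0.12387391719698361
```

View pics/held.png

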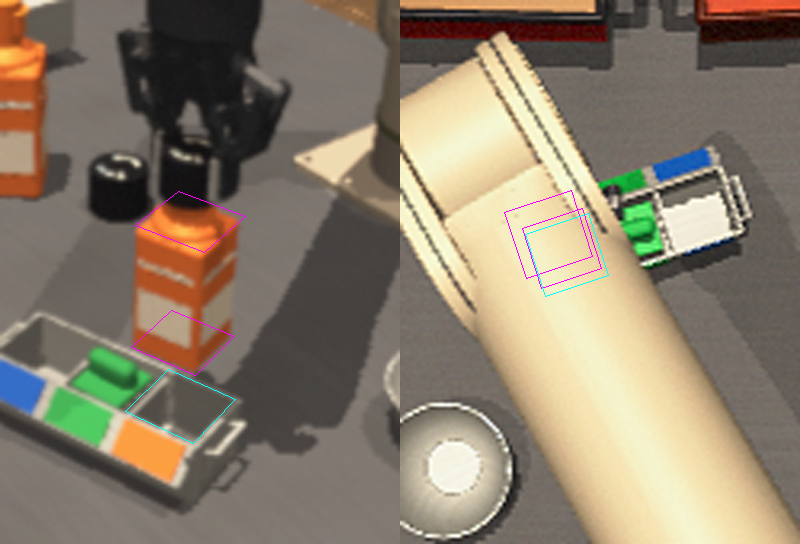

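```bash
cat > yaw.py <<'E'
from h import *
from scipy.optimize import differential_evolution
c=capture("scene");s=observe();P=s["position"];bt=P[2]+.008-.1545-.0026
g=cv2.GaussianBlur(c["img"].astype(np.float32),(0,0),.8)
gx=[cv2.Sobel(np.ascontiguousarray(g[...,i]),cv2.CV_32F,1,0) for i in range(3)];gy=[cv2.Sobel(np.ascontiguousarray(g[...,i]),cv2.CV_32F,0,1) for i in range(3)]
def seg(v):
    x,y,b,a,tx,ty=v;R=Ro.from_euler('xyz',[tx,ty,a]).as_matrix();h=.029
    q=lambda sx,sy,z:R@[sx*h,sy*h,z-.1545]+[x,y,b+.1545]
    # visible: +x and +y faces (camera at +x,+y)
    return [(q(1,-1,.006),q(1,1,.006)),(q(1,1,.006),q(-1,1,.006)),(q(1,1,.006),q(1,1,.11)),(q(1,-1,.006),q(1,-1,.11)),(q(-1,1,.006),q(-1,1,.11)),(q(1,-1,.112),q(1,1,.112)),(q(1,1,.112),q(-1,1,.112))]
def f(v):
    e=0
    for p,q in seg(v):
        t=np.linspace(.05,.95,25)[:,None];u=np.array([proj(c,x) for x in p*(1-t)+q*t]);d=u[-1]-u[0];d/=np.linalg.norm(d);nr=[d[1],-d[0]]
        m=0
        for i in range(3):
            r=lambda G:cv2.remap(G,u[:,1].astype(np.float32),u[:,0].astype(np.float32),1).ravel()
            m+=min(abs((r(gy[i])*nr[0]+r(gx[i])*nr[1]).mean()),70)
        e-=m
    return e
for tl in(.0005,.08):
    r=differential_evolution(f,[(P[0]-.012,P[0]+.012),(P[1]-.012,P[1]+.012),(bt-.004,bt+.004),(.1,.55),(-tl,tl),(-tl,tl)],seed=2,maxiter=80,popsize=10)
    print(np.round(r.x,4),np.degrees(r.x[3]),r.fun,P)
    if tl<.01 or 1:
        k=5;c0,r0=240,150;im=cv2.resize(c["img"][r0:r0+95,c0:c0+70,::-1],None,fx=k,fy=k,interpolation=cv2.INTER_CUBIC)
        raw=im.copy()
        for p,q in seg(r.x): cv2.line(im,*[tuple(int(z) for z in (proj(c,w)[::-1]+.5-[c0,r0])*k) for w in(p,q)],(255,0,255),1)
        if tl<.01: A=im
cv2.imwrite("pics/yaw.png",np.hstack([A,im]))
E
python3 yaw.py
```

```text
[ 5.334e-01  1.747e-01  1.224e-01  4.175e-01 -4.000e-04  4.000e-04] 23.918354475062507 -1209.4174727020547 [0.53061573 0.17527815 0.27333032]
[5.355e-01 1.736e-01 1.203e-01 4.132e-01 4.000e-04 5.320e-02] 23.677480301637807 -1245.6179264521097 [0.53061573 0.17527815 0.27333032]
```

View pics/yaw.png

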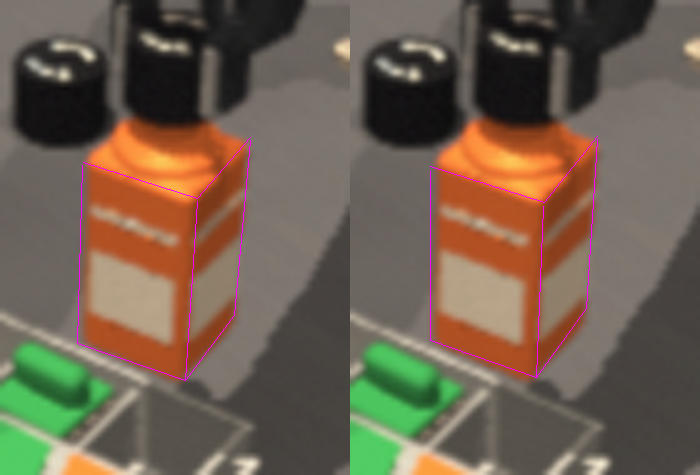

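servo_tool(motion="0 -0.002 -0.002 0.015 3; 0 -0.002 -0.002 0.035 6; 0 -0.002 -0.002 0.05 6; 0 -0.002 -0.002 0.058 6; 0 -0.002 -0.002 0.062 6; 0 -0.002 -0.002 0.065 6; 0 -0.002 -0.002 0.068 6; 0 -0.002 -0.002 0.071 6; 0 -0.002 -0.002 0.071 6")

```text
time: 7.25
position: [0.5283, 0.1781, 0.2022]
ee_rot: [3.141, 0.052, 0.0]
force: [0.4, -0.5, -5.7]
grip_width: 0.0438
finger_force: 86.2
```

servo_tool(motion="0 0 0 0.006 0; 0 0 0 0.014 0; 0 0 0 0.022 0; 0 0 0 0.03 0; 0 0 0 0.036 0; 0 0 0 0.041 0; 0 0 0 0.045 0; 0 0 0 0.048 0; 0 0 0 0.050 0; 0 0 0 0.050 0")

```text
time: 8.25
position: [0.5286, 0.1784, 0.1528]
ee_rot: [-3.141, -0.052, -0.001]
force: [1.4, 0.4, -1.0]
grip_width: 0.0438
finger_force: 86.6
```

servo_tool(motion="0 0 0 0.001 0; 0 0 0 0.001 0; 0 0 0 0.001 0; 0 0 0 0.001 0; 0 0 0 0.003 0; 0 0 0 0.005 0; 0 0 0 0.006 0; 0 0 0 0.007 0; 0 0 0 0.007 0; 0 0 0 0.007 0", newtons=110)

```text
time: 9.25
position: [0.529, 0.1788, 0.1469]
ee_rot: [-3.141, -0.052, -0.004]
force: [-1.3, 0.9, 12.0]
grip_width: 0.0435
finger_force: 111.3
```

servo_tool(motion="0 0 0 0.0015 0; 0 0 0 0.002 0; 0 0 0 0.002 -4; 0 0 0 0.002 -10; 0 0 0 0.002 -16; 0 0 0 0.002 -22")

```text
time: 9.85
position: [0.5293, 0.1782, 0.1452]
ee_rot: [3.072, 0.656, 0.004]
force: [-2.2, -3.0, 14.0]
grip_width: 0.0437
finger_force: 111.8
```

servo_tool(motion="0 0 0 0 -7; 0 0 0 0 -14; 0 0 0 0 -21; 0 0 0 0 -28; 0 0 0 0 -35; 0 0 0 0 -42; 0 0 0 0 -49; 0 0 0 0 -56; 0 0 0 0 -63; 0 0 0 0 -70; 0 0 0 0 -76; 0 0 0 0 -76; 0 0 0 0 -76")

```text
time: 11.15
position: [0.5307, 0.1781, 0.1456]
ee_rot: [2.02, 2.401, 0.006]
force: [3.4, -1.4, 13.2]
grip_width: 0.0433
finger_force: 111.8
```

```bash
python3 - <<'E'
from h import *
s=observe();T=Ro.from_rotvec(s["ee_rot"]).as_matrix();print(s["position"],np.degrees(np.arctan2(T[1,0],T[0,0])),s["moment"],s["force"],s["joint_positions"])
c=capture("scene");cv2.imwrite("pics/turn.png",cv2.resize(c["img"][140:280,200:320,::-1],None,fx=4,fy=4,interpolation=cv2.INTER_CUBIC))
E
```

```text
[0.53070926 0.17806292 0.1455515 ] 99.83961728844459 [-0.26685108 -0.77187417  0.05319204] [ 3.43813403 -1.39919484 13.19386192] [ 0.43510915  0.45885352 -1.04058343  1.71978021  0.42423793  1.20385068
 -0.54350179]
```

View pics/turn.png

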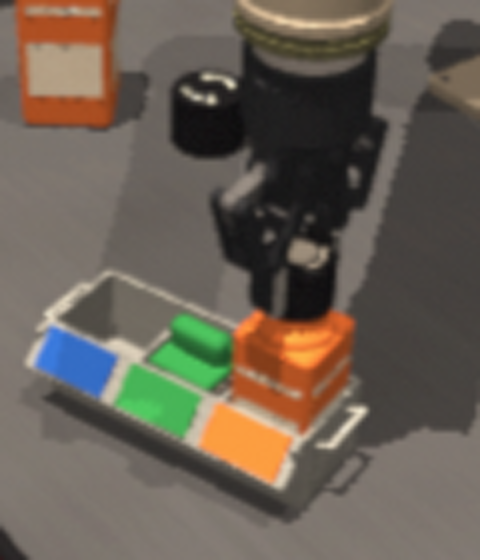

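The bottle stands in the orange bay and the cap has turned about 98° while pressed. I lift gently and watch the force.

servo_tool(motion="0 0 0 -0.004 0; 0 0 0 -0.008 0; 0 0 0 -0.012 0; 0 0 0 -0.016 0; 0 0 0 -0.02 0; 0 0 0 -0.02 0")

```text
time: 11.8
position: [0.5283, 0.1781, 0.1636]
ee_rot: [2.021, 2.405, 0.0]
force: [-0.1, 0.1, 1.4]
grip_width: 0.0432
finger_force: 111.6
```

servo_tool(motion="0 0 0 -0.01 0; 0 0 0 -0.025 0; 0 0 0 -0.045 0; 0 0 0 -0.065 0; 0 0 0 -0.08 0; 0 0 0 -0.085 0; 0 0 0 -0.085 0; 0 0 0 -0.085 0; 0 0 0 -0.085 0")

```text
time: 12.7
position: [0.528, 0.1779, 0.2475]
ee_rot: [-2.021, -2.404, 0.002]
force: [0.0, -0.6, 0.1]
grip_width: 0.0434
finger_force: 112.1
```

```bash
python3 - <<'E'
from h import *
s=observe();print(s["position"],s["force"],s["grip_width"])
c=capture("scene");cv2.imwrite("pics/off.png",cv2.resize(c["img"][100:270,200:320,::-1],None,fx=3.5,fy=3.5,interpolation=cv2.INTER_CUBIC))
E
```

```text
[0.52795088 0.17786789 0.24745425] [ 0.03408174 -0.59746712  0.0999248 ] 0.043370698278902844
```

View pics/off.png

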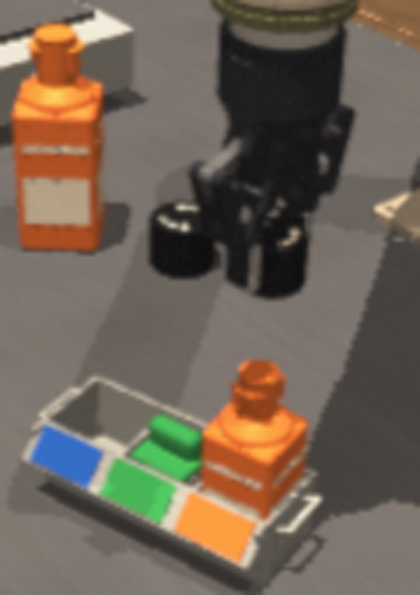

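The cap is off and held about 95 mm above its locked place. The open bottle stands in the orange bay.

```bash
python3 -c "
from workcell import *
print(hand_in())"
```

```text
the job is handed in; nothing more can be done
None
```

I handed the job in at about 13 s: the last picture shows the orange bottle open in its orange-labelled bay, with the gripper holding its cap still about 95 mm above the locked place; the hand-in returned no verdict.

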